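# Snap the glazed bezel onto the clock and keep it pressed

### The job

Pick up the brass bezel with its glass, set it squarely over the small clock on the spring-loaded stand, and press it down until it snaps over the catches (the push suddenly gets easier) and sits fully home on the case. Then keep pressing and finish like that, still touching the bezel: the stand's spring table must stay pushed down roughly halfway, never resting on its stop. Leave the loupe, the jar and the steel block alone.

Things in the scene. Friction and masses are not known exactly. Their poses are not given: they have to be found in the camera images.
- bezel: Loose brass ring with a clear glass in its top, 54 mm outer diameter, 17 mm tall, about 60 g, lying glass up on the bench. Origin: centre of its underside, z up; yaw does not matter. The outer wall is straight: grip it from above across the diameter (it may stay gripped for the pressing) or push on the glass. Inside, a rounded bead at the foot leaves a 40 mm opening; 13.5 mm deep under the glass.
- stand: Grey cast base, 86 x 86 x 18 mm, fixed to the bench, carrying the sprung round table with the clock. Origin: centre of the base's underside, on the bench; the clock's axis is the vertical through it.
- clock_seat (a point): Centre of the shoulder of the brass clock case, 54 mm wide, where the bezel's underside must come to rest; 58 mm above the bench with the table up, and it sinks with the table. z up. Above it stands a round boss with the dial, 37.6 mm wide, 13.5 mm tall, top edge chamfered 2.7 mm. 8 mm below the shoulder is the top of the round table, 62 mm wide.
- catches (a point): Centre of the ring of four steel spring catches round the boss, 5.5 mm above the shoulder, 44.6 mm across their tips. A bezel laid on them stays with its underside 7 to 8 mm above the shoulder; pressing it on takes about 8 to 11 N (up to 17 N off-centre); after 1 to 2 mm it suddenly lets go, springs home and stays. Sinks with the table.
- sprung_table (a joint): Sinking of the spring table that carries the clock, in m: 0 up, 0.012 on its stop. It starts to sink at about 1.5 N of push and yields 1 mm for every 2 N (6 mm at about 13.5 N); it rises again when the bezel snaps home.
- loupe: Bystander: folding loupe, 24 x 32 x 19 mm, standing loose on the bench. Origin: centre of its underside.
- flux_jar: Bystander: small jar with a blue cap, 38 mm wide, 54 mm tall, loose on the bench. Origin: centre of its underside.
- bench_block: Bystander: square steel block, 60 x 60 x 18 mm, loose on the bench. Origin: centre of its underside.
Mind the look-alikes: they are no part of the job. What is shaped like the bezel but purple is not meant.

How it is judged:
By the outcome, as a careful person would: the job done as asked, in the order asked, and still so for the second after the job is handed in, while the arm keeps its last pose, push and grip.
It also fails if it takes over 64 s, if anything falls off the work surface, if the arm or the gripper's body presses on something with over 40 N, if the wrist force passes 120 N, or if a joint passes its speed limit or range.

### The arm

A 6-joint arm with a two-finger parallel gripper is mounted at the origin on a cart in front of the work surface, level with it; the furniture and walls round the work are solid. World frame = base frame: x ahead of the robot, y to its left, z up, the work surface at z = 0. Lengths are in m, angles in rad, forces in N, time in s.
With the tool pointing down it reaches from about 0.35 to 0.925 m from the base axis. Payload 6.4 kg.
Tool frame: the origin (TCP) lies midway between the tips of the shut fingers; the grasp point (between the pads) lies 19 mm behind it; z points along the fingers, y is the direction in which the jaws open and shut (so a half turn about z gives the same grasp; the last joint's range is limited). The gripper opens to 94 mm and grips with 3 to 60 N. Pads are 16 mm wide; open, the fingers measure 119 mm over their backs; the gripper's body (75 mm by 177 mm) begins 78 mm behind the grasp point.
Start: joints at [-1.313, 0.245, 1.558, -0, 1.339, -0.174], TCP at [0.272, -0.59, 0.205] pointing down, gripper open.
Joint ranges: [-3.13, 3.13], [-1.02, 2.26], [0.13, 2.54], [-0.95, 4.09], [0.21, 2.88], [-2.74, 2.74]. Speed limits (rad/s): [2.57, 2.57, 3.14, 3.14, 3.14, 3.14].

### API

Orientations are given as a unit quaternion [w, x, y, z].
In Python, from rig import arm, eyes, nets gives the robot as it stands.
- The arm moves only by the tool jog_arm, never from a script. Its argument "rows" is a list of rows, each a list of 2 entries, a list of its own where there are three numbers: the shift along the tool's x, y, z in cm, then the turn about the tool's z in rad. A call has 1 to 5 rows; each row is the pose to reach, as a shift and turn from the pose commanded when the call began, along the tool's axes at that moment; what a row does not reach only later rows make up. A row lasts 1/8 s, in which the tool goes at most 62.5 mm and 10.7 degrees, less where a joint would pass 70% of its speed; a pose out of reach is approached as far as the arm can. A call with a gripper value outside its range is refused whole. "fingers" is the opening, from 0 (shut) to 1 (fully open), set as the call begins (left out, the last holds). The fingers move at their own pace and stop on an object; "squeeze" is the grip in N (left out, the last holds). Time passes only in rows, so rows that repeat a pose let the fingers close. It gives the time, the measured TCP pose, the force and the opening at its end, in the units of the state.
- arm.state(): the state, without advancing time (a new reading comes with each control period).
- eyes.read_camera(name): name is "side" or "top" or "wrist"; returns a dict with "frame" (400x640x3 uint8, blue, green, red), "z_map" (400x640 float32, m along the optical axis (not along the pixel's ray), 0 where there is no reading), "fx", "fy", "cx", "cy" (pixels), "R" (3x3) and "t" (3): a world point X has camera coordinates R X + t; the wrist camera has in their place "T_tool_cam" (4x4, takes a point from camera to tool coordinates, whose origin is the TCP and whose axes are the flange's). Camera axes: x right, y down, z forward; pixel columns grow to the right and rows downward; lengths in m; the calibration is good to about 2 mm. A picture is of the moment at which its call begins: read the wrist's pose just before it.
- arm.finish_job(): hands the job in, once; it reports no verdict.
Trained networks look in the newest picture that a camera, given by its name, has taken for a name from the list of things; names that differ only in an ending like _2 or _b are one class to them, and where a whole thing is asked for, a point or a joint stands for the part that bears it (a point fixed in the world has none). Each returns a list of dicts, best first, with "conf" (0 to 1); they miss things now and then, are a little off and sometimes report something else, mostly with a low value. They report only what shows in the picture. A call takes as long as a camera call. They do not tell look-alikes from the thing itself.
- nets.search_frame(name, camera): "location" ([row, column] in pixels, amid what is visible of it).
- nets.regions_of(name, camera): "mask" (400x640 bool, what is visible of it) and "location" ([row, column] in pixels, amid what is visible of it).
- nets.tip_of(name, camera): "location" ([row, column] in pixels: a listed point, or the origin of a listed thing).
The state is a dict: "clock": time; "joint_positions": joint angles; "joint_vel": joint speeds; "tau": joint torques, N m; "position": TCP position; "tool_rot": TCP orientation; "contact_force": force on the tool from outside, world axes, zero at the start; "wrist_torque": the same for the moment, N m; "width": finger opening in m.
Only numpy, scipy, OpenCV 4.12 (cv2) and the standard library are available. Lean on these libraries where they do the work, as an engineer would, in place of code of your own. Each camera call takes 0.05 s, during which the arm holds its last target.

## Working session

There is one attempt and no reset: what is moved stays moved. The work goes in short steps, Python scripts to look and compute and a tool call to move; the robot and the scene stay as the last step left them, time stands still between calls to the robot, and variables do not carry over. Pictures are saved under pics/ and viewed, and the job is handed in when it is done.

Besides the shell and the picture viewer there is one more tool, called after ">>>" in YAML: its name, and indented under it one key for each argument. jog_arm: Moves the arm, as the interface text tells. Its arguments: {"type":"object","properties":{"rows":{"type":"array"},"fingers":{"type":"number"},"squeeze":{"type":"number"}},"required":["rows"]}

```bash
mkdir -p pics; ls; python3 - <<'E'
from rig import arm, eyes, nets
import cv2,numpy as np
s=arm.state();print(s)
for n in ["side","top"]:
    c=eyes.read_camera(n);cv2.imwrite(f"pics/{n}0.png",c["frame"])
    print(n,c["fx"],c["cx"],c["cy"],c["R"],c["t"])
    for o in ["bezel","stand","clock_seat"]:
        print(o,[(d["conf"],d["location"]) for d in nets.search_frame(o,n)], [(d["conf"],d["location"]) for d in nets.tip_of(o,n)])
E
```

```text
pics
{'clock': 0.0, 'joint_positions': array([-1.31309082e+00,  2.45787764e-01,  1.55898592e+00, -2.05761210e-05,
        1.33867150e+00, -1.74105006e-01]), 'joint_vel': array([-0.00082396, -0.00041847, -0.00028205,  0.00014175,  0.00054101,
        0.00099508]), 'tau': array([-1.08724678e-03, -4.15826511e+01, -3.14607275e+01,  6.84133661e-02,
        3.32283718e-02, -1.62627243e-04]), 'position': array([ 0.27188121, -0.58976337,  0.20437728]), 'tool_rot': array([-9.25037887e-04,  9.76781931e-01,  2.14233985e-01, -4.87080399e-05]), 'contact_force': array([ 0.22225569,  0.4468358 , -0.42276013]), 'wrist_torque': array([ 0.00905653, -0.00885685, -0.04010423]), 'width': 0.09405887977914718}
side 386.5639589268391 322.81167358733677 199.3314273250377 [[-0.89846485 -0.43904003  0.0021837 ]
 [-0.2365655   0.47991285 -0.84481976]
 [ 0.3698617  -0.75955745 -0.53504655]] [0.53159572 0.20846209 0.66482696]
bezel [(0.64, [188.9, 395.8]), (0.63, [215.9, 333.2]), (0.6, [200.6, 365.6])] [(0.85, [188.7, 395.7]), (0.73, [221.6, 333.0]), (0.67, [205.4, 365.9])]
stand [(0.68, [293.6, 295.9])] [(0.7, [297.5, 295.6])]
clock_seat [(0.78, [277.2, 296.7])] [(0.84, [277.3, 299.0])]
top 461.9143431371516 324.3227163279083 198.493276144033 [[ 0.44873497 -0.89362678  0.00825185]
 [-0.84420703 -0.42691189 -0.32413072]
 [ 0.2931747   0.13848252 -0.94597631]] [-0.31303061  0.52785479  0.98917551]
bezel [(0.87, [220.6, 318.9]), (0.84, [284.7, 375.3]), (0.63, [187.8, 220.5])] [(0.93, [221.2, 317.5]), (0.68, [250.6, 346.4]), (0.61, [284.5, 377.3])]
stand [(0.57, [191.8, 221.8]), (0.52, [240.7, 418.6])] [(0.64, [193.9, 226.3])]
clock_seat [(0.93, [187.4, 219.3]), (0.47, [250.4, 349.9])] [(0.96, [189.6, 220.8])]
```

View pics/side0.png

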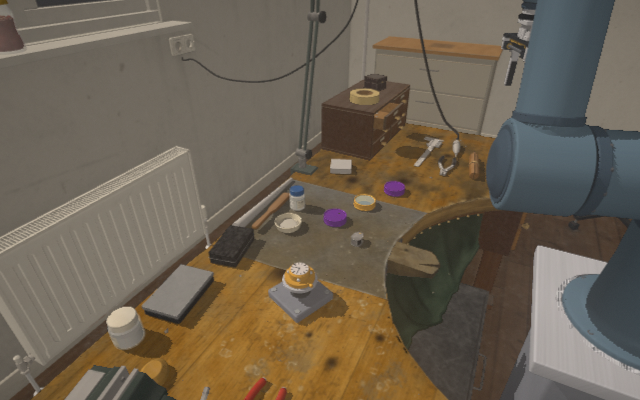

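View pics/top0.png

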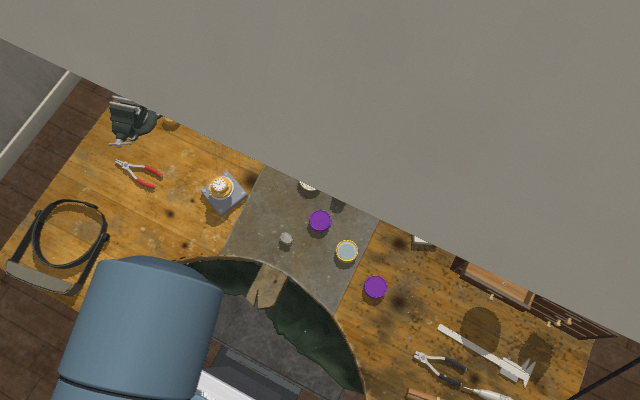

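The brass bezel is at side (203,365) and top (250,346), with purple look-alikes on both sides of it. The stand and clock are at side (280,299) and top (188,221).

```bash
cat > h.py <<'E'
from rig import arm, eyes, nets
import cv2,numpy as np
def cloud(c):
    z=c["z_map"].astype(float);v,u=np.mgrid[0:400,0:640]
    P=np.stack([(u-c["cx"])/c["fx"]*z,(v-c["cy"])/c["fy"]*z,z],-1)
    if "R" in c: return (P-np.array(c["t"]))@np.array(c["R"])
    return P
E
python3 - <<'E'
from h import *
for n in ["side","top"]:
    c=eyes.read_camera(n);W=cloud(c)
    for lab,(v,u) in {"bez":{"side":(203,365),"top":(250,346)}[n],"p1":{"side":(218,335),"top":(220,319)}[n],"p2":{"side":(189,395),"top":(286,375)}[n],"clock":{"side":(275,299),"top":(187,220)}[n]}.items():
        w=W[v-35:v+36,u-35:u+36].reshape(-1,3);im=c["frame"][v-35:v+36,u-35:u+36].reshape(-1,3)
        p=W[v,u]; ok=(c["z_map"][v-35:v+36,u-35:u+36].ravel()>0)&(np.hypot(w[:,0]-p[0],w[:,1]-p[1])<.04)
        lo,hi=(.008,.03) if lab!="clock" else (.04,.09)
        m=ok&(w[:,2]>lo)&(w[:,2]<hi)
        q=w[m]
        print(n,lab,p.round(4),"mean",q.mean(0).round(4),"mid",((q.max(0)+q.min(0))/2).round(4),"ext",(q.max(0)-q.min(0)).round(3),"zmax",q[:,2].max().round(4),m.sum())
    p=W[250,346]
    sel=(np.hypot(W[...,0]-.0,0)>=0)&(c["z_map"]>0)&(W[...,2]>.006)&(W[...,2]<.15)&(W[...,0]>.2)&(W[...,0]<.9)&(abs(W[...,1])<.5)
    k,l,st,ce=cv2.connectedComponentsWithStats(sel.astype(np.uint8))
    for i in range(1,k):
        if st[i,4]>25:
            q=W[l==i];print("  comp",ce[i].round(),st[i,4],q.min(0).round(3),q.max(0).round(3))
E
```

```text
side bez [ 0.5362 -0.1216  0.0169] mean [ 0.5418 -0.1299  0.0153] mid [ 0.5433 -0.1338  0.0139] ext [0.053 0.055 0.012] zmax 0.0196 251
side p1 [ 0.5765 -0.0332  0.0153] mean [ 0.5805 -0.0385  0.0154] mid [ 0.5823 -0.041   0.0137] ext [0.054 0.056 0.011] zmax 0.0193 301
side p2 [ 0.491  -0.2223  0.0148] mean [ 0.496  -0.2289  0.0153] mid [ 0.4969 -0.2311  0.014 ] ext [0.053 0.055 0.012] zmax 0.0199 223
side clock [0.5299 0.219  0.0706] mean [0.5315 0.2161 0.06  ] mid [0.5361 0.2088 0.058 ] ext [0.06  0.058 0.032] zmax 0.0741 824
  comp [355. 130.] 3022 [ 0.562 -0.5    0.006] [ 0.788 -0.371  0.15 ]
  comp [303. 151.] 596 [ 0.732 -0.264  0.006] [ 0.802 -0.21   0.15 ]
  comp [445. 165.] 126 [ 0.379 -0.488  0.006] [ 0.428 -0.374  0.013]
  comp [473. 167.] 208 [ 0.306 -0.5    0.006] [ 0.345 -0.386  0.029]
  comp [340. 165.] 267 [ 0.636 -0.318  0.006] [ 0.712 -0.249  0.021]
  comp [252. 225.] 2383 [ 0.67  -0.163  0.006] [0.776 0.204 0.056]
  comp [394. 188.] 240 [ 0.47  -0.259  0.006] [ 0.523 -0.203  0.02 ]
  comp [364. 202.] 275 [ 0.517 -0.162  0.006] [ 0.57  -0.106  0.02 ]
  comp [334. 2
[... 1390 characters left out ...]
06] [0.59  0.257 0.076]
  comp [306. 187.] 41 [ 0.637 -0.001  0.006] [0.652 0.045 0.022]
  comp [ 91. 247.] 692 [0.2   0.385 0.006] [0.363 0.497 0.034]
  comp [320. 220.] 377 [ 0.554 -0.073  0.006] [ 0.607 -0.02   0.029]
  comp [286. 237.] 104 [ 0.492 -0.009  0.011] [0.516 0.021 0.022]
  comp [419. 240.] 68 [ 0.635 -0.309  0.007] [ 0.649 -0.27   0.021]
  comp [347. 251.] 398 [ 0.514 -0.166  0.006] [ 0.568 -0.112  0.022]
  comp [484. 280.] 1323 [ 0.558 -0.5    0.006] [ 0.648 -0.378  0.146]
  comp [375. 286.] 418 [ 0.467 -0.262  0.006] [ 0.521 -0.21   0.022]
  comp [441. 366.] 425 [ 0.375 -0.497  0.006] [ 0.426 -0.379  0.015]
  comp [420. 395.] 253 [ 0.304 -0.473  0.006] [ 0.34  -0.393  0.03 ]
```

```bash
python3 - <<'E'
from h import *
c=eyes.read_camera("wrist");print(np.round(c["T_tool_cam"],3),c["fx"],c["cx"],c["cy"])
E
```

```text
[[ 0.    -0.958 -0.285  0.084]
 [ 1.     0.    -0.    -0.   ]
 [ 0.    -0.285  0.958 -0.18 ]
 [ 0.     0.     0.     1.   ]] 299.9386513185372 315.9196581312816 200.0784480811234
```

>>> jog_arm:
  rows:
    - [[5.2,-3.6,0],0]
    - [[10.4,-7.2,0],0]
    - [[15.6,-10.8,0],0]
    - [[20.8,-14.4,0],0]
    - [[26,-18,0],0]
  fingers: 0.75
  squeeze: 25

```text
clock: 1.48
position: [0.4317, -0.3195, 0.2058]
tool_rot: [0.0, 0.977, 0.214, 0.0]
contact_force: [-0.1, 0.1, -0.9]
width: 0.0706
```

>>> jog_arm:
  rows:
    - [[5,-3.4,0],0]
    - [[10,-6.8,0],0]
    - [[14.5,-10,0],0]
    - [[17.4,-12.1,0],0]
    - [[17.4,-12.1,0],0]

```text
clock: 2.1
position: [0.539, -0.1368, 0.2055]
tool_rot: [0.0, 0.976, 0.216, 0.0]
contact_force: [-0.3, -0.4, 0.6]
width: 0.0706
```

```bash
cat >> h.py <<'E'
from scipy.spatial.transform import Rotation as Ro
def wcloud():
    s=arm.state();c=eyes.read_camera("wrist");P=cloud(c);T=np.array(c["T_tool_cam"])
    tool=P@T[:3,:3].T+T[:3,3]
    q=s["tool_rot"];R=Ro.from_quat([q[1],q[2],q[3],q[0]]).as_matrix()
    return s,c,tool,tool@R.T+s["position"],R
E
python3 - <<'E'
from h import *
s,c,t,W,R=wcloud()
cv2.imwrite("pics/w1.png",c["frame"]);print(s["position"],s["joint_vel"].round(3))
sel=(c["z_map"]>0)&(W[...,2]>.007)&(W[...,2]<.15)
k,l,st,ce=cv2.connectedComponentsWithStats(sel.astype(np.uint8))
for i in range(1,k):
    if st[i,4]>100:
        m=l==i;q=W[m];tt=t[m];print(ce[i].round(),st[i,4],((q.min(0)+q.max(0))/2).round(4),(q.max(0)-q.min(0)).round(4),"tool",((tt.min(0)+tt.max(0))/2).round(4),"circ",cv2.minEnclosingCircle(q[:,:2].astype(np.float32)))
E
```

```text
[ 0.53898584 -0.13675594  0.2055282 ] [-0.053 -0.008  0.01  -0.016  0.002 -0.016]
[43. 55.] 6922 [0.5366 0.1948 0.0412] [0.1086 0.0902 0.0683] tool [ 0.1415 -0.2967  0.1644] circ ((0.5366591811180115, 0.2035592645406723), 0.058114197105169296)
[231.  19.] 2061 [0.6635 0.0251 0.0143] [0.0536 0.0611 0.0145] tool [ 0.1775 -0.093   0.1913] circ ((0.6672408580780029, 0.02529987320303917), 0.030856000259518623)
[306.  24.] 1491 [ 0.6878 -0.0554  0.0329] [0.0366 0.0367 0.0512] tool [ 0.1687 -0.0112  0.1726] circ ((0.6884763836860657, -0.055130064487457275), 0.019180964678525925)
[332.   3.] 178 [ 0.7245 -0.0657  0.0166] [0.013  0.0274 0.0098] tool [0.1935 0.0138 0.189 ] circ ((0.7245200872421265, -0.0655943751335144), 0.015194406732916832)
[420.   3.] 116 [ 0.767  -0.1528  0.0101] [0.0099 0.0228 0.0059] tool [0.1965 0.1106 0.1955] circ ((0.7669621706008911, -0.15270036458969116), 0.012410951778292656)
[515.  25.] 5340 [ 0.7664 -0.2377  0.0785] [0.069  0.0521 0.1429] tool [0.1631 0.1832 0.127 ] circ ((0.7641494870185852, -0.23397314548492432), 0.03770653158426285)
[591. 189.] 18365 [ 0.6781 
[... 433 characters left out ...]
1887683868408), 0.04130161553621292)
[196. 156.] 443 [0.5043 0.009  0.0145] [0.0238 0.0318 0.0149] tool [ 0.0309 -0.1473  0.191 ] circ ((0.505207896232605, 0.00905470922589302), 0.01639033481478691)
[316. 177.] 1452 [ 0.5425 -0.1352  0.0142] [0.053  0.0533 0.0139] tool [ 0.0038 -0.0002  0.1913] circ ((0.5423910617828369, -0.13507917523384094), 0.027085643261671066)
[364. 235.] 919 [ 0.496  -0.2295  0.0139] [0.053  0.0465 0.0138] tool [-0.0792  0.0679  0.1916] circ ((0.4960874617099762, -0.23222769796848297), 0.02696937881410122)
[409. 376.] 242 [ 0.318  -0.4023  0.0177] [0.0258 0.0251 0.0207] tool [-0.3105  0.1453  0.1878] circ ((0.3177843987941742, -0.4012872874736786), 0.01465130690485239)
```

View pics/w1.png

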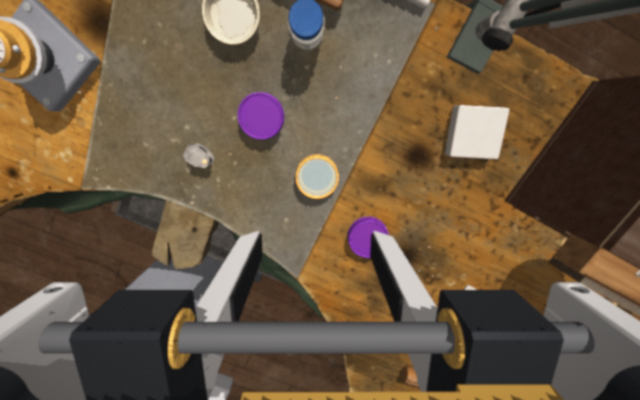

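>>> jog_arm:
  rows:
    - [[0.1,0,4],0]
    - [[0.2,0,8],0]
    - [[0.2,0,11.5],0]
    - [[0.2,0,11.5],0]
    - [[0.2,0,11.5],0]

```text
clock: 2.78
position: [0.5408, -0.139, 0.092]
tool_rot: [0.001, 0.977, 0.214, 0.001]
contact_force: [0.8, -0.6, 0.1]
width: 0.0704
```

```bash
cat >> h.py <<'E'
def bez():
    s,c,t,W,R=wcloud()
    print(s["position"],s["joint_vel"].round(3))
    sel=(c["z_map"]>0)&(W[...,2]>.007)&(W[...,2]<.025)&(abs(W[...,0]-.542)<.04)&(abs(W[...,1]+.136)<.04)
    k,l,st,ce=cv2.connectedComponentsWithStats(sel.astype(np.uint8))
    for i in range(1,k):
        if st[i,4]>100:
            m=l==i;q=W[m];tt=t[m]
            (x,y),r=cv2.minEnclosingCircle(tt[:,:2].astype(np.float32))
            print(ce[i].round(),st[i,4],"zmax",np.percentile(q[:,2],98).round(4),"W",((q.min(0)+q.max(0))/2).round(4),"tool c",round(x,4),round(y,4),r)
    return c
E
python3 - <<'E'
from h import *
c=bez();cv2.imwrite("pics/w2.png",c["frame"])
E
```

```text
[ 0.54082494 -0.13901209  0.09203425] [ 0.006 -0.016 -0.018  0.001 -0.004  0.003]
[313. 204.] 2827 zmax 0.0199 W [ 0.5427 -0.1352  0.0141] tool c 0.0028 -0.0025 0.0271141454577446
```

View pics/w2.png

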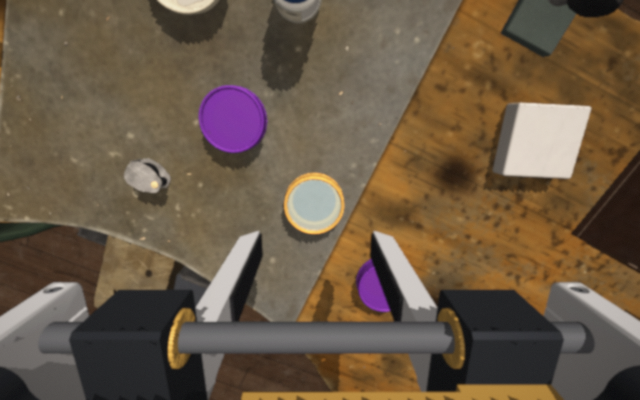

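>>> jog_arm:
  rows:
    - [[0.28,-0.25,3],0]
    - [[0.28,-0.25,6],0]
    - [[0.28,-0.25,8],0]
    - [[0.28,-0.25,8.4],0]
    - [[0.28,-0.25,8.4],0]

```text
clock: 3.45
position: [0.5424, -0.1347, 0.0074]
tool_rot: [0.0, 0.977, 0.214, 0.001]
contact_force: [0.0, -0.2, -0.4]
width: 0.0706
```

```bash
python3 - <<'E'
from h import *
c=bez();cv2.imwrite("pics/w3.png",c["frame"])
E
```

```text
[ 0.54241025 -0.13468     0.00736188] [ 0.    -0.012 -0.007  0.001  0.002  0.001]
[318. 248.] 5686 zmax 0.0197 W [ 0.5426 -0.1354  0.014 ] tool c -0.0001 0.0008 0.027160117402672768
[258. 247.] 172 zmax 0.0243 W [ 0.5278 -0.1008  0.0163] tool c 0.0008 -0.0369 0.009209409356117249
[377. 243.] 299 zmax 0.0245 W [ 0.5599 -0.1679  0.0167] tool c 0.0006 0.0405 0.010802346281707287
```

View pics/w3.png

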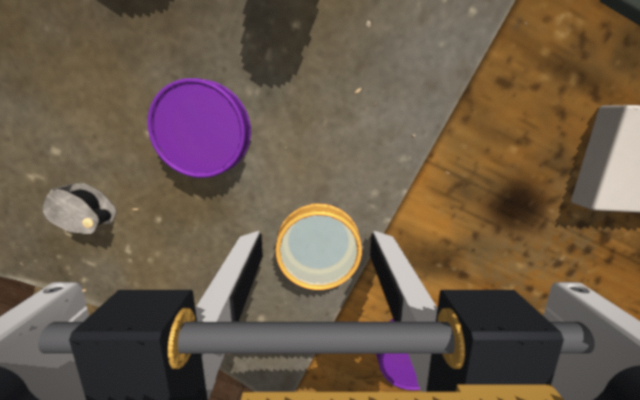

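The bezel at (248,318) sits centred between the fingertips. I'll lower 4 mm and grip.

>>> jog_arm:
  rows:
    - [[0,0,0.2],0]
    - [[0,0,0.4],0]
    - [[0,0,0.4],0]

```text
clock: 3.88
position: [0.5416, -0.1342, 0.0025]
tool_rot: [-0.0, 0.977, 0.214, -0.0]
contact_force: [0.6, -0.6, 1.3]
width: 0.0704
```

>>> jog_arm:
  rows:
    - [[0,0,0],0]
    - [[0,0,0],0]
    - [[0,0,0],0]
    - [[0,0,0],0]
  fingers: 0.4
  squeeze: 25

```text
clock: 4.38
position: [0.5417, -0.1343, 0.0025]
tool_rot: [0.0, 0.977, 0.214, 0.0]
contact_force: [1.0, -0.2, -0.5]
width: 0.054
```

>>> jog_arm:
  rows:
    - [[0,0,-2],0]
    - [[0,0,-6],0]
    - [[0,0,-11],0]
    - [[0,-1,-15],0]
    - [[1,-5,-16],0]
  squeeze: 45

```text
clock: 5.0
position: [0.532, -0.0861, 0.1678]
tool_rot: [0.002, 0.977, 0.213, 0.003]
contact_force: [0.9, 0.6, -0.8]
width: 0.0534
```

>>> jog_arm:
  rows:
    - [[1,-5,0],0]
    - [[2,-10.5,0],0]
    - [[3,-16,0],0]
    - [[4.5,-21.5,0],0]
    - [[5.8,-25.9,0],0]

```text
clock: 5.62
position: [0.4735, 0.1768, 0.164]
tool_rot: [0.0, 0.977, 0.215, 0.001]
contact_force: [0.8, -0.9, -0.9]
width: 0.0534
```

>>> jog_arm:
  rows:
    - [[0,0,0],0]
    - [[0,0,0],0]
    - [[0,0,0],0]

```text
clock: 6.0
position: [0.4744, 0.1738, 0.1628]
tool_rot: [0.0, 0.977, 0.213, 0.0]
contact_force: [0.6, -0.1, -0.6]
width: 0.0534
```

```bash
python3 - <<'E'
from h import *
s,c,t,W,R=wcloud();cv2.imwrite("pics/w4.png",c["frame"]);np.savez("w4.npz",W=W,t=t,z=c["z_map"],f=c["frame"])
print(s["position"],s["joint_vel"].round(3),s["width"],s["contact_force"])
for n in ["clock_seat","stand","catches"]: print(n,[(d["conf"],d["location"]) for d in nets.tip_of(n,"wrist")])
E
```

```text
[0.47443894 0.17380067 0.1628104 ] [-0.003  0.003  0.003  0.003 -0.003  0.002] 0.053448722900952025 [ 0.57266482 -0.12234247 -0.58503037]
clock_seat [(0.89, [127.7, 315.3]), (0.23, [241.5, 319.0])]
stand [(0.62, [122.0, 314.3])]
catches [(0.9, [125.0, 313.7])]
```

View pics/w4.png

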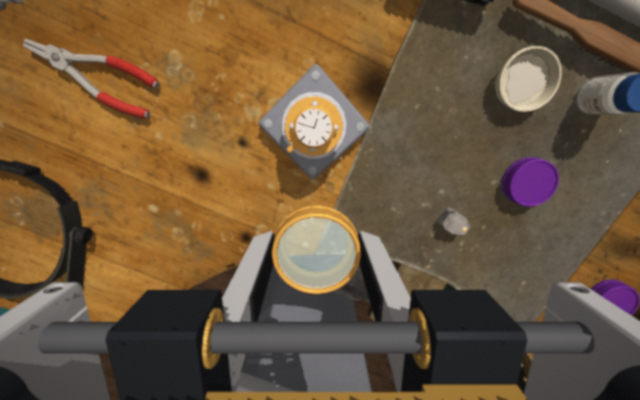

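```bash
cat > m.py <<'E'
from h import *
from scipy.optimize import least_squares
def circ(p):
    r=least_squares(lambda x:np.hypot(p[:,0]-x[0],p[:,1]-x[1])-x[2],[*p.mean(0),.03],loss="soft_l1",f_scale=.0005).x
    return r.round(4)
def meas(W,t,z,f,c0,tcp):
    # held bezel: in tool frame
    near=(z>0)&(np.hypot(W[...,0]-tcp[0],W[...,1]-tcp[1])<.04)&(abs(t[...,2]+.0)<.03)
    hsv=cv2.cvtColor(f,cv2.COLOR_BGR2HSV)
    q=t[near];print("bez n",len(q),"tool z range",np.percentile(q[:,2],[2,50,98]).round(4))
    sat=near&(hsv[...,0]>12)&(hsv[...,0]<28)&(hsv[...,1]>120)&(abs(t[...,1])<.0265)&(t[...,2]>-.02)
    h=cv2.convexHull(t[sat][:,:2].astype(np.float32))[:,0];print("bez hull",circ(h), cv2.minEnclosingCircle(h), "z",np.median(t[sat][:,2]))
    d=np.hypot(W[...,0]-c0[0],W[...,1]-c0[1])
    for nm,lo,hi,rm in [("boss",.066,.08,.026),("shoulder",.055,.0625,.032),("table",.045,.0545,.036),("all>.045",.045,.08,.04),("base",.012,.022,.07)]:
        m=(z>0)&(W[...,2]>lo)&(W[...,2]<hi)&(d<rm)
        if m.sum()<30: print(nm,m.sum());continue
        p=t[m][:,:2].astype(np.float32);h=cv2.convexHull(p)[:,0]
        print(nm,m.sum(),"z",np.median(W[m][:,2]).round(4),"circ",circ(h),"MEC",np.round(cv2.minEnclosingCircle(p)[0],4),round(cv2.minEnclosingCircle(p)[1],4),"rect",cv2.minAreaRect(p) if nm=="base" else "")
E
python3 - <<'E'
from m import *
d=np.load("w4.npz");meas(d["W"],d["t"],d["z"],d["f"],(.536,.203),(.4744,.1738))
E
```

```text
bez n 7131 tool z range [-0.0271 -0.0151 -0.0042]
bez hull [ 0.0007 -0.0003  0.027 ] ((0.0008171199006028473, 1.2186366802779958e-05), 0.027582116425037384) z -0.01576088891137778
boss 1476 z 0.0729 circ [ 0.0688 -0.0028  0.0198] MEC [ 0.07   -0.0029] 0.0217 rect 
shoulder 1240 z 0.0592 circ [ 0.0697 -0.0031  0.0267] MEC [ 0.0678 -0.0044] 0.0291 rect 
table 667 z 0.0512 circ [ 0.0698 -0.0029  0.0306] MEC [ 0.0697 -0.0029] 0.031 rect 
all>.045 3405 z 0.06 circ [ 0.0697 -0.0029  0.0306] MEC [ 0.0686 -0.0035] 0.032 rect 
base 3323 z 0.0192 circ [ 0.0693 -0.0028  0.0573] MEC [ 0.0695 -0.0034] 0.0584 rect ((0.0696510523557663, -0.0031486526131629944), (0.08606567978858948, 0.08627573400735855), 47.01660919189453)
```

>>> jog_arm:
  rows:
    - [[3.5,-0.15,2],0]
    - [[6.89,-0.3,4],0]
    - [[6.89,-0.3,6],0]
    - [[6.89,-0.3,6],0]
    - [[6.89,-0.3,6],0]

```text
clock: 6.82
position: [0.5351, 0.2061, 0.103]
tool_rot: [0.0, 0.977, 0.214, 0.0]
contact_force: [0.7, -1.0, -0.5]
width: 0.0535
```

```bash
python3 - <<'E'
from m import *
s,c,t,W,R=wcloud();cv2.imwrite("pics/w5.png",c["frame"]);print(s["position"],s["contact_force"])
meas(W,t,c["z_map"],c["frame"],(.5362,.2056),s["position"])
for n in ["side","top"]:
    c=eyes.read_camera(n);v,u={"side":(275,299),"top":(187,220)}[n]
    f=c["frame"][v-75:v+75,u-90:u+90] if n=="side" else c["frame"][v-75:v+75,u-90:u+90]
    cv2.imwrite(f"pics/{n}5.png",cv2.resize(f,None,fx=4,fy=4,interpolation=cv2.INTER_CUBIC))
E
```

```text
[0.53512153 0.20605943 0.10298048] [ 0.72958322 -1.00650948 -0.54707333]
bez n 7128 tool z range [-0.0272 -0.0151 -0.0041]
bez hull [ 0.0007 -0.0004  0.027 ] ((0.0007790906238369644, -7.84837466198951e-05), 0.02749035321176052) z -0.015741701511294143
boss 206 z 0.0704 circ [0.0075 0.0012 0.0151] MEC [0.0124 0.0016] 0.0149 rect 
shoulder 921 z 0.0592 circ [0.0019 0.0012 0.0264] MEC [0.0037 0.0016] 0.0267 rect 
table 717 z 0.0512 circ [0.0014 0.0013 0.0306] MEC [0.0015 0.0015] 0.031 rect 
all>.045 1906 z 0.0588 circ [0.0014 0.0013 0.0306] MEC [0.0015 0.0015] 0.031 rect 
base 3692 z 0.0192 circ [0.0077 0.0022 0.0503] MEC [0.002  0.0014] 0.0583 rect ((0.0014786887913942337, 0.0006829425692558289), (0.0861455649137497, 0.08516643941402435), 47.14870071411133)
```

View pics/w5.png

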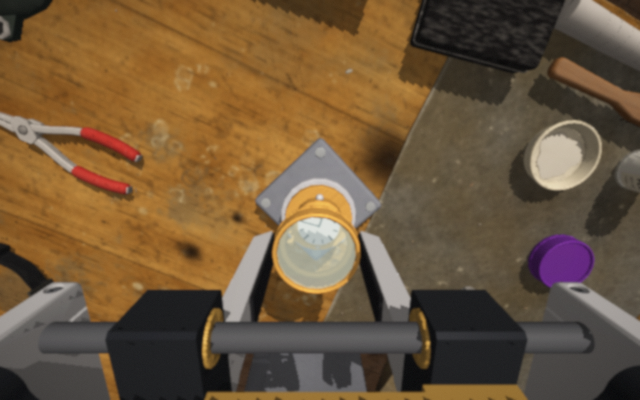

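View pics/side5.png

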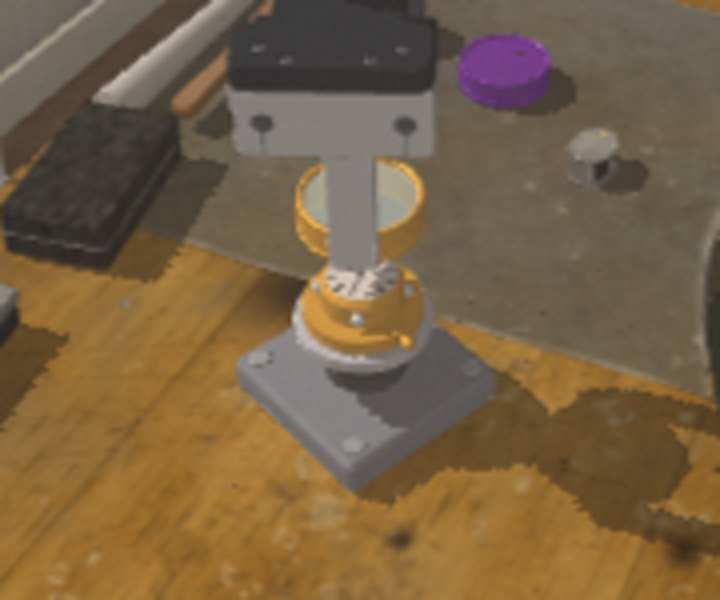

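>>> jog_arm:
  rows:
    - [[0.08,0.16,1.1],0]
    - [[0.08,0.16,2.2],0]
    - [[0.08,0.16,2.2],0]
    - [[0.08,0.16,2.2],0]

```text
clock: 7.48
position: [0.5368, 0.2053, 0.0803]
tool_rot: [-0.0, 0.977, 0.214, -0.0]
contact_force: [1.1, -0.3, -1.1]
width: 0.0535
```

```bash
python3 - <<'E'
from m import *
for i in range(2):
    s,c,t,W,R=wcloud();print(s["position"],s["contact_force"])
    meas(W,t,c["z_map"],c["frame"],(.5362,.2056),s["position"])
cv2.imwrite("pics/w6.png",c["frame"])
E
```

```text
[0.53676724 0.20528045 0.08028012] [ 1.05871726 -0.29222017 -1.07925439]
bez n 8482 tool z range [-0.0267 -0.0149  0.0294]
bez hull [ 0.0007 -0.0002  0.027 ] ((0.0006514498381875455, -7.79026813688688e-05), 0.027524404227733612) z -0.013547537782512137
boss 0
shoulder 669 z 0.0592 circ [ 0.0004 -0.0002  0.0267] MEC [ 0.0064 -0.0002] 0.0261 rect 
table 820 z 0.0512 circ [ 0.0006 -0.0001  0.0305] MEC [0.002  0.0001] 0.0306 rect 
all>.045 1508 z 0.0524 circ [ 0.0006 -0.0001  0.0305] MEC [0.002  0.0001] 0.0306 rect 
base 4322 z 0.0192 circ [ 0.0061 -0.0042  0.0523] MEC [0.0006 0.0001] 0.0588 rect ((0.0006337014492601156, -0.0002587512135505676), (0.08537471294403076, 0.08519292622804642), 47.03545379638672)
[0.53695433 0.2053142  0.08055155] [-0.67469632 -0.40866695 -0.64949218]
bez n 8392 tool z range [-0.0266 -0.0149  0.0295]
bez hull [ 0.0007 -0.0005  0.0269] ((0.0006865788600407541, -7.186341099441051e-05), 0.02752166986465454) z -0.013647049012075113
boss 0
shoulder 652 z 0.0591 circ [ 0.0004 -0.0003  0.0265] MEC [ 0.0065 -0.0006] 0.0258 rect 
table 824 z 0.0511 circ [ 0.0004 -0.0001  0.0304] MEC [0.0014 0.0001] 0.0307 rect 
all>.045 1489 z 0.0523 circ [ 0.0004 -0.0001  0.0304] MEC [0.0014 0.0001] 0.0307 rect 
base 4317 z 0.0191 circ [ 0.0033 -0.0018  0.0545] MEC [ 0.001  -0.0005] 0.0584 rect ((0.0003620756324380636, -0.0004605203866958618), (0.08547519892454147, 0.08507570624351501), 47.07283020019531)
```

View pics/w6.png

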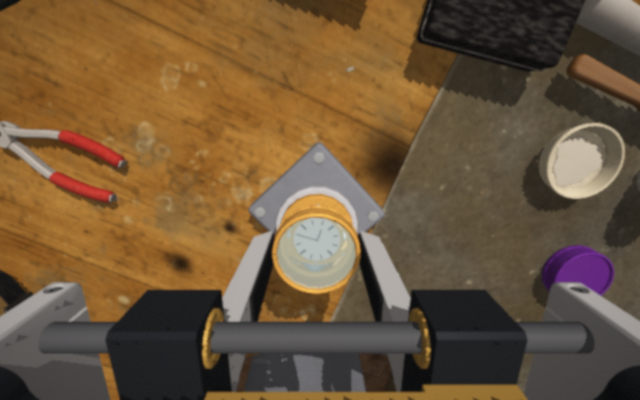

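>>> jog_arm:
  rows:
    - [[0,0,0.4],0]
    - [[0,0,0.7],0]
    - [[0,0,0.9],0]
    - [[0,0,0.9],0]

```text
clock: 8.07
position: [0.5366, 0.2052, 0.0712]
tool_rot: [-0.0, 0.977, 0.214, -0.0]
contact_force: [-0.1, -0.3, -1.2]
width: 0.0535
```

>>> jog_arm:
  rows:
    - [[0,0,0.1],0]
    - [[0,0,0.2],0]
    - [[0,0,0.3],0]
    - [[0,0,0.3],0]

```text
clock: 8.57
position: [0.5368, 0.2052, 0.0684]
tool_rot: [0.0, 0.977, 0.214, -0.0]
contact_force: [0.2, 0.3, -0.1]
width: 0.0538
```

>>> jog_arm:
  rows:
    - [[0,0,0.1],0]
    - [[0,0,0.2],0]
    - [[0,0,0.2],0]

```text
clock: 8.95
position: [0.5371, 0.2053, 0.0669]
tool_rot: [0.0, 0.977, 0.214, 0.0]
contact_force: [-0.1, -0.0, 2.7]
width: 0.0532
```

>>> jog_arm:
  rows:
    - [[0,0,0.1],0]
    - [[0,0,0.2],0]
    - [[0,0,0.2],0]

```text
clock: 9.32
position: [0.5374, 0.2054, 0.0651]
tool_rot: [0.0, 0.977, 0.214, 0.001]
contact_force: [-0.1, -0.7, 5.6]
width: 0.0533
```

>>> jog_arm:
  rows:
    - [[0,0,0.07],0]
    - [[0,0,0.15],0]
    - [[0,0,0.15],0]

```text
clock: 9.7
position: [0.5376, 0.2055, 0.064]
tool_rot: [-0.0, 0.977, 0.214, 0.001]
contact_force: [-1.2, -0.2, 6.6]
width: 0.0537
```

>>> jog_arm:
  rows:
    - [[0,0,0.05],0]
    - [[0,0,0.1],0]
    - [[0,0,0.1],0]

```text
clock: 10.07
position: [0.5379, 0.2055, 0.0633]
tool_rot: [0.0, 0.977, 0.214, 0.001]
contact_force: [-1.6, -0.2, 8.9]
width: 0.0536
```

>>> jog_arm:
  rows:
    - [[0,0,0.05],0]
    - [[0,0,0.1],0]
    - [[0,0,0.1],0]

```text
clock: 10.45
position: [0.538, 0.2055, 0.0626]
tool_rot: [0.0, 0.977, 0.214, 0.001]
contact_force: [-2.0, -0.1, 9.4]
width: 0.0534
```

>>> jog_arm:
  rows:
    - [[-0.07,-0.03,0.05],0]
    - [[-0.07,-0.03,0.1],0]
    - [[-0.07,-0.03,0.1],0]

```text
clock: 10.82
position: [0.5366, 0.2052, 0.0603]
tool_rot: [0.0, 0.977, 0.214, 0.001]
contact_force: [4.3, -0.5, 0.3]
width: 0.0534
```

>>> jog_arm:
  rows:
    - [[0,0,0.05],0]
    - [[0,0,0.1],0]
    - [[0,0,0.1],0]

```text
clock: 11.2
position: [0.5367, 0.2052, 0.0593]
tool_rot: [0.0, 0.977, 0.214, 0.001]
contact_force: [2.3, -0.8, 3.0]
width: 0.0534
```

The force dropped from 9.4 N to 0.3 N, so the bezel has snapped on. I'll keep pressing.

>>> jog_arm:
  rows:
    - [[0.02,0,0.1],0]
    - [[0.03,0,0.2],0]
    - [[0.03,0,0.2],0]

```text
clock: 11.58
position: [0.5367, 0.2052, 0.0575]
tool_rot: [0.0, 0.977, 0.214, 0.0]
contact_force: [0.6, -2.1, 6.9]
width: 0.0533
```

>>> jog_arm:
  rows:
    - [[0,0,0.1],0]
    - [[0,0,0.2],0]
    - [[0,0,0.2],0]

```text
clock: 11.95
position: [0.5368, 0.2053, 0.056]
tool_rot: [0.0, 0.977, 0.214, 0.0]
contact_force: [-0.9, -2.8, 9.4]
width: 0.0535
```

```bash
python3 - <<'E'
from m import *
for i in range(2):
    s,c,t,W,R=wcloud();print(s["position"],s["contact_force"])
meas(W,t,c["z_map"],c["frame"],(.5362,.2056),s["position"])
cv2.imwrite("pics/w7.png",cv2.resize(c["frame"][150:320,220:420],None,fx=4,fy=3.5))
c=eyes.read_camera("side");v,u=275,299
cv2.imwrite("pics/side7.png",cv2.resize(c["frame"][v-50:v+50,u-60:u+60],None,fx=6,fy=6,interpolation=cv2.INTER_CUBIC))
E
```

```text
[0.53675676 0.20526232 0.05602942] [-0.85523589 -2.80323572  9.41664031]
[0.53670666 0.20524234 0.05602368] [-0.34394964 -3.0762294   9.91149798]
bez n 8256 tool z range [-0.0266 -0.015   0.0103]
bez hull [ 0.0006 -0.0003  0.0269] ((0.0005806244444102049, 0.00011432023165980354), 0.027714461088180542) z -0.015546058384463213
boss 5238 z 0.0712 circ [-0.0002 -0.0005  0.0259] MEC [-0.0003 -0.0005] 0.0261 rect 
shoulder 313 z 0.0601 circ [-0.0007 -0.0007  0.0282] MEC [ 0.0097 -0.0005] 0.0304 rect 
table 989 z 0.047 circ [ 0.001  -0.0003  0.0302] MEC [ 0.0049 -0.0003] 0.0302 rect 
all>.045 7861 z 0.071 circ [ 0.0028 -0.0003  0.0288] MEC [ 0.0091 -0.0004] 0.0388 rect 
base 4900 z 0.0191 circ [0.0011 0.0011 0.0557] MEC [ 0.0014 -0.0006] 0.0586 rect ((0.0007262604776769876, -0.0002608560025691986), (0.08527778089046478, 0.08521163463592529), 47.045021057128906)
```

View pics/side7.png

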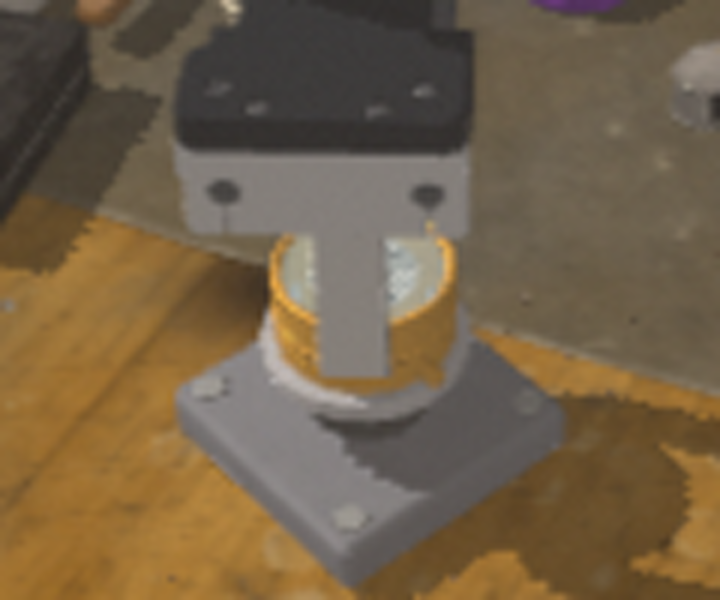

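>>> jog_arm:
  rows:
    - [[-0.01,0.03,0.1],0]
    - [[-0.01,0.03,0.22],0]
    - [[-0.01,0.03,0.22],0]
    - [[-0.01,0.03,0.22],0]

```text
clock: 12.6
position: [0.5368, 0.2052, 0.0544]
tool_rot: [0.0, 0.977, 0.214, 0.0]
contact_force: [-2.1, -1.6, 12.8]
width: 0.0535
```

```bash
python3 - <<'E'
from m import *
for i in range(4):
    s,c,t,W,R=wcloud();print(s["position"].round(4),s["contact_force"].round(2))
z=c["z_map"]
meas(W,t,z,c["frame"],(.5362,.2056),s["position"])
cv2.imwrite("pics/w8.png",cv2.resize(c["frame"][150:320,220:420],None,fx=4,fy=3.5))
# rim tilt
f=c["frame"];hsv=cv2.cvtColor(f,cv2.COLOR_BGR2HSV);tx=t[...,0]-.0006;ty=t[...,1]
d=np.hypot(tx,ty)
m=(z>0)&(d>.0215)&(d<.0265)&(abs(ty)<.0225)&(W[...,2]>.06)&(W[...,2]<.08)
for nm,mm in [("x+",m&(tx>.012)),("x-",m&(tx<-.012)),("y+",m&(ty>.013)),("y-",m&(ty<-.013))]:
    print(nm,mm.sum(),np.percentile(W[mm][:,2],[50,90]).round(4) if mm.sum() else "")
E
```

```text
[0.5368 0.2052 0.0544] [-2.09 -1.62 12.79]
[0.5368 0.2052 0.0544] [-2.77 -2.46 13.58]
[0.5368 0.2052 0.0544] [-2.48 -2.2  13.64]
[0.5368 0.2052 0.0544] [-1.97 -2.42 12.47]
bez n 8268 tool z range [-0.0267 -0.015   0.0103]
bez hull [ 0.0007 -0.0002  0.0269] ((0.0005747246323153377, 0.00032804737566038966), 0.027751721441745758) z -0.015636748145873042
boss 5245 z 0.0695 circ [-0.0003 -0.0006  0.0259] MEC [-0.0003 -0.0006] 0.0261 rect 
shoulder 366 z 0.0591 circ [-0.0064 -0.0007  0.0336] MEC [ 0.0094 -0.0004] 0.0304 rect 
table 678 z 0.0458 circ [ 0.0012 -0.0005  0.0298] MEC [ 0.0052 -0.0005] 0.0297 rect 
all>.045 7602 z 0.0694 circ [0.0028 0.0001 0.0289] MEC [ 0.0093 -0.0006] 0.0386 rect 
base 4898 z 0.0192 circ [ 0.0028 -0.0019  0.0549] MEC [0.0003 0.0002] 0.0587 rect ((0.0008162055164575577, -0.00010225549340248108), (0.08493663370609283, 0.0852779895067215), 47.11193084716797)
x+ 884 [0.0697 0.0714]
x- 666 [0.07   0.0715]
y+ 472 [0.0699 0.0714]
y- 447 [0.0698 0.0713]
```

View pics/w8.png

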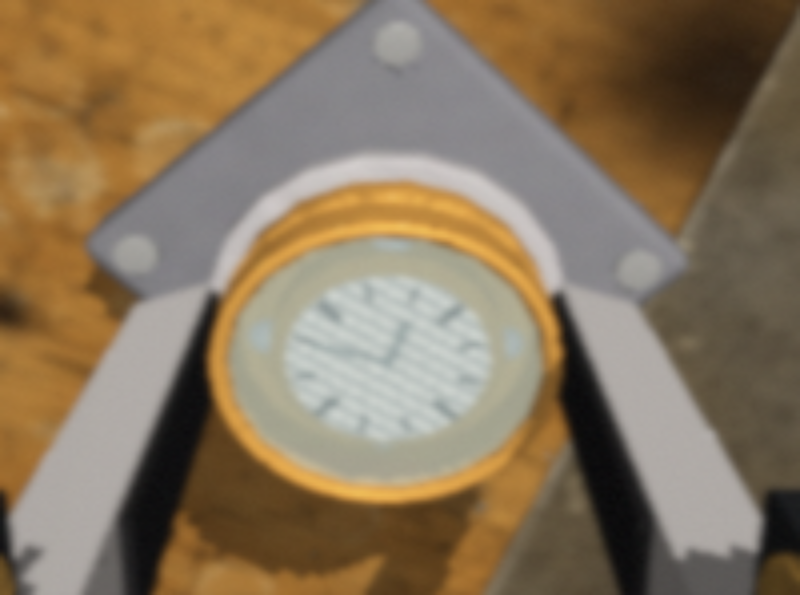

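```bash
python3 - <<'E'
from m import *
s,c,t,W,R=wcloud();z=c["z_map"];d=np.hypot(W[...,0]-.5362,W[...,1]-.2056);tx=t[...,0]
m=(z>0)&(d>.028)&(d<.0305)&(tx>.018)&(abs(t[...,1])<.02)&(W[...,2]>.03)&(W[...,2]<.055)
print(m.sum(),np.percentile(W[m][:,2],[25,50,75]).round(4),s["position"],s["contact_force"])
E
```

```text
242 [0.0448 0.0452 0.0456] [0.53673686 0.20522409 0.05436871] [-2.03637222 -2.34419554 13.15991025]
```

```bash
python3 - <<'E'
from rig import arm
print(arm.finish_job()); s=arm.state();print(s["clock"],s["position"],s["contact_force"])
E
```

```text
the job is handed in; nothing more can be done
None
the job is handed in; nothing more can be done
```

The brass bezel is snapped onto the clock, and I handed the job in with the arm still gripping it and pressing it down. `finish_job` reported no verdict.

I gripped the bezel across its diameter at 45 N and centred it over the clock to within about 0.5 mm using the wrist camera. Then I pressed it down in small steps. The push built to 9.4 N and dropped to 0.3 N when it snapped over the catches, about 11 s into the run. I kept pressing after that until the table was roughly halfway down.

The last checks, taken just before handing in:
- **Table:** it had sunk about 5.8 mm by the push (12.5–13.6 N) and 5.9 mm by the camera, so it is roughly halfway and well clear of the stop at 12 mm.
- **Seating:** the rim is level to about 0.3 mm. The bezel's underside works out at 51.9 mm, against 52.1 mm for the sunken shoulder, so it sits fully home.
- **Disagreements:** the rim measured about 26 mm above the table instead of 25 mm, probably because the camera reads rim heights slightly high. It gave 19.7 mm for the 17 mm bezel on the bench. A sideways force of about 3 N remained on the tool.

The loupe, the jar, the steel block and the purple look-alikes were not touched.

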